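# Rock a stuck locating block out of its cradle and hold it clear

### The job

The tall stepped metal locating block is stuck in its cradle on the workshop bench: two stiff sliding keepers lap over its shoulders, so a straight pull only jams it. Grip it by its upper part and, while it still stands in the socket, rock it to one side and then the other until leaning it has shoved both keepers right back off its shoulders; then lift it out and finish still gripping it, holding it still and upright straight above its socket, with its foot just clear of the keepers by a finger's breadth or two. Leave the round bush in the neighbouring holder and everything else on the bench where it stands.

Things in the scene. Friction and masses are not known exactly. Their poses are not given: they have to be found in the camera images.
- cradle: Dark steel cradle fixed to the bench, yaw varies. Base 80 (x) x 120 (y) x 12 mm; origin: centre of its underside, z up. Socket in the middle. Cheeks at y = -52..-26 and 26..52 mm, 56 mm high, carry the keepers, whose tops are 66 mm above the origin (74 mm at the small rib at each outer end).
- socket (a point): Middle of the socket's floor, 12 mm above the cradle's origin. Walls at its +x and -x sides (8.5 mm thick, tops 50 mm above the cradle's origin) and low sills at +y and -y (tops 22 mm) leave 1.5 mm beside the block. Above the sills it is open along y: the block can rock only towards the cradle's +y or -y, about its foot (on the lower edge of that side).
- block_center (a point): Centre (half-way up) of the loose aluminium block, about 0.25 kg, 100 mm tall, standing on the socket's floor, square to the cradle. Lower part 32 (x) x 24 (y) mm up to a shoulder at 40 mm; upper part 24 x 16 mm. Keepers lie 44 to 54 mm above its foot, on its y sides; grip it above 54 mm across the 24 mm (the cradle's x). It can lean some 0.18 rad each way.
- keeper_l (a joint): Steel slide on the cradle's +y side, 20 mm wide, 10 thick. Value in m: pushed outward (+y), 0 to 0.012. At 0 its tip is 8.5 mm from the cradle's middle plane, over the shoulder (edge at 12 mm); off it from 0.0045, with easy clearance from 0.006. No spring: moves at about 8 N and stays where left. Leaning the block 0.15 rad to +y pushes it to about 0.007.
- keeper_r (a joint): The same keeper on the cradle's -y side, value growing as it is pushed to -y.
- keeper_l_tip (a point): Middle of the end face of the +y keeper's tongue, 61 mm above the cradle's origin.
- keeper_r_tip (a point): Middle of the end face of the -y keeper's tongue, 61 mm above the cradle's origin.
- holder: The neighbouring dark steel holder, fixed to the bench, 80 x 120 mm base and a 60 x 60 mm block 46 mm high, without keepers. It and the cradle may stand either way round (left or right). Origin: centre of its underside. Not to be used.
- bush_center (a point): Centre of the round flanged bush, 66 mm tall, 38 mm over its flange, standing in the holder, its top 78 mm above the bench. Leave alone.
- deep_socket_center (a point): Centre of a steel cylinder (wrench socket), 26 mm across, 45 mm high, standing beyond the cradle (about 90 mm to its +x). Leave alone.
- wheel_nut: Steel nut ring, 28 mm across, 24 mm high, near the holder. Origin: centre of underside. Leave alone.
- spray_can: Standing spray can, 66 mm across, 190 mm high, at the back. Origin: centre of underside. Leave alone.
- jar: Jar, 64 mm across, 85 mm high, at the back left. Origin: centre of underside. Leave alone.
- carton: Cardboard carton 70 x 100 x 70 mm, at the back right. Origin: centre of underside. Leave alone.
- wrench: Wrench lying on the right of the bench. Leave alone.
- screwdriver: Screwdriver lying on the left of the bench. Leave alone.
There are look-alikes about, which are no part of the job. What is shaped like the part that bears block_center but black or orange is not meant.

How it is judged:
On the way, in this order (a step that is already met when the one before it is completed fails the run):
1. leaning the block in its socket has shoved one keeper back off its shoulder (value of joint any of keeper_l, keeper_r above 0.004 m and angle between block_center's own z axis and vertical above 0.04 rad and z of block_center in the frame of cradle below 0.072 m), for 0.04 s.
2. leaning it the other way, still in the socket, has shoved the other keeper back too (value of joint each of keeper_l, keeper_r above 0.004 m and angle between block_center's own z axis and vertical above 0.04 rad and z of block_center in the frame of cradle below 0.072 m), for 0.04 s.
At the end, for the whole second after the job is handed in: The block is held by the fingers, still (below 20 mm/s) and upright (within 0.2 rad), its centre within 30 mm of the socket's axis and its foot 3 to 55 mm above the keepers' tops, touching nothing of the cradle; both keepers are pushed back by more than 4 mm (z of block_center in the frame of cradle between 0.119 and 0.171 m and horizontal distance between block_center and socket below 0.03 m and angle between block_center's own z axis and vertical below 0.2 rad and contact force between block and the fingers above 2 N and contact force between block and cradle below 0.1 N and linear speed of block below 0.02 m/s and value of joint each of keeper_l, keeper_r above 0.004 m); the arm keeps its last pose, push and grip.
It fails at once if a bystander is moved by more than 30 mm, or the bush or the spray can is upset or moved by more than 20 mm (distance of any of deep_socket_center, wheel_nut, spray_can, jar, carton, wrench, screwdriver from where it was at the start of the episode above 0.03 m or distance of bush_center from where it was at the start of the episode above 0.02 m or angle between spray_can's own z axis and vertical above 0.3 rad).
It also fails if it takes over 45 s, if anything falls off the work surface, if the arm or the gripper's body presses on something with over 40 N, if the wrist force passes 120 N, or if a joint passes its speed limit or range.

### The arm

A 7-joint arm with a two-finger parallel gripper is mounted at the origin on the work surface. World frame = base frame: x ahead of the robot, y to its left, z up, the work surface at z = 0. Lengths are in m, angles in rad, forces in N, time in s.
With the tool pointing down it reaches from about 0.4 to 0.85 m from the base axis. Payload 10.4 kg.
Tool frame: the origin (TCP) lies on the front face of the gripper's body, between the roots of the fingers; the fingertips stand 73 mm ahead of it and the grasp point (between the pads) lies 54 mm ahead of it; z points along the fingers, y is the line along which they close (so a half turn about z gives the same grasp; the last joint's range is limited). The gripper opens to 85 mm and grips with 20 to 120 N. Pads are 22 mm wide; open, the fingers measure 114 mm over their backs; the gripper's body (76 mm by 85 mm) begins 54 mm behind the grasp point. The pads swing forward as they close: fully open they stand 13 mm farther back than shut.
Start: joints at [1.082, 0.332, -0.065, 1.46, 0.022, 1.35, -0.088], TCP at [0.281, -0.558, 0.304] pointing down, gripper open.
Joint ranges: [-2.6, 2.6], [-0.5, 2.12], [-1.47, 1.34], [0.16, 2.42], [-1.27, 4.41], [0.06, 2.06], [-2.6, 2.6]. Speed limits (rad/s): [2.22, 2.22, 2.79, 2.79, 3.14, 3.14, 3.14].

### API

Orientations are given as a unit quaternion [x, y, z, w].
In Python, from workcell import manip gives the robot as it stands.
- The arm moves only by the shell command python3 -m jog 'ROWS' [FORCE]. ROWS is JSON, a list of rows, each an object with "grip": the gripper command: -1 is fully open, 1 is shut, values between are in proportion; "slide": the shift along the tool's x, y, z in cm, a list of three; "yaw": the turn about the tool's z in rad. A call has 1 to 8 rows; each row shifts and turns the commanded pose from where the row before left it, along the tool's axes as they then stand; what a row does not reach is not made up. A row lasts 1/10 s, in which the tool goes at most 50 mm and 8.59 degrees, less where a joint would pass 70% of its speed; a pose out of reach is approached as far as the arm can. A call with a gripper value outside its range is refused whole. The fingers move at their own pace and stop on an object; FORCE is the grip in N (left out, the last holds). Time passes only in rows, so rows that do not move let the fingers close. It gives the time, the measured TCP pose, the force, the opening and the grip force at its end, in the units of the state.
- manip.get_obs(): the state, without advancing time (a new reading comes with each control period).
- manip.camera(name): name is "side" or "top"; returns the picture (420x560x3 uint8, blue, green, red); there is no depth.
- manip.calibration(name): a dict with "vfov" (degrees; the focal length in pixels is half the picture's height over the tangent of half this angle, whatever the lens; pixels are square), "cx", "cy" (the principal point, pixels), "camera_from_world" (4x4, takes a point from world to camera coordinates). Camera axes: x right, y down, z forward; pixel columns grow to the right and rows downward; lengths in m; the calibration is good to about 2 mm. A picture is of the moment at which its call begins. calibration takes no time and is no camera call.
- manip.hand_in(): hands the job in; it is judged then, once.
Trained networks look in the newest picture that a camera, given by its name, has taken for a name from the list of things; names that differ only in an ending like _2 or _b are one class to them, and where a whole thing is asked for, a point or a joint stands for the part that bears it (a point fixed in the world has none). Each returns a list of dicts, best first, with "conf" (0 to 1); they miss things now and then, are a little off and sometimes report something else, mostly with a low value. They report only what shows in the picture. A call takes as long as a camera call. They do not tell look-alikes from the thing itself.
- manip.masks_of(thing, camera): "region" (420x560 bool, what is visible of it) and "centre" ([column, row] in pixels, amid what is visible of it).
The state is a dict: "clock": time; "joint_pos": joint angles; "joint_velocities": joint speeds; "tau": joint torques, N m; "position": TCP position; "ee_rot": TCP orientation; "ft_force": force on the tool from outside, world axes, zero at the start; "torque": the same for the moment, N m; "grip_width": opening from 0.0 (shut) to 1.0 (fully open); "grasp_force": force on a finger pad.
Only numpy, scipy, OpenCV 4.12 (cv2) and the standard library are available. Lean on these libraries where they do the work, as an engineer would, in place of code of your own. Each camera call takes 0.05 s, during which the arm holds its last target. There are 200 camera calls.

## Working session

There is one attempt and no reset: what is moved stays moved. The work goes in short steps, Python scripts to look and compute and a shell command to move; the robot and the scene stay as the last step left them, time stands still between calls to the robot, and variables do not carry over. Pictures are saved under pics/ and viewed, at most 10 in all, crops included, and the job is handed in when it is done.

```bash
mkdir -p pics
cat > h.py <<'E'
import numpy as np, cv2
from workcell import manip
def cal(n):
    c=manip.calibration(n); f=210/np.tan(np.radians(c["vfov"])/2); return f,c["cx"],c["cy"],np.array(c["camera_from_world"])
def ray(n,px):
    f,cx,cy,T=cal(n); d=np.array([(px[0]-cx)/f,(px[1]-cy)/f,1]); R=T[:3,:3]; return -R.T@T[:3,3], R.T@d
def at_z(n,px,z):
    o,d=ray(n,px); return o+d*(z-o[2])/d[2]
def proj(n,P):
    f,cx,cy,T=cal(n); p=T[:3,:3]@np.array(P)+T[:3,3]; return np.array([cx+f*p[0]/p[2],cy+f*p[1]/p[2]])
E
python3 - <<'E'
from h import *
ims=[]
for n in("top","side"):
    im=manip.camera(n); cv2.imwrite(f"pics/{n}0.png",im); ims.append(im)
    print(n,[x.round(3).tolist() for x in ray(n,(280,210))],cal(n)[0])
    for t in("cradle","block_center","keeper_l","keeper_r","holder","bush_center"):
        for m in manip.masks_of(t,n)[:3]:
            r=m["region"].astype(np.uint8); b=cv2.boundingRect(r)
            print(t,round(m["conf"],2),np.round(m["centre"]),b,r.sum())
o=manip.get_obs(); print(o["clock"],o["position"],o["ee_rot"],o["grip_width"])
E
```

```text
top [[0.316, 0.015, 1.288], [0.225, 0.005, -0.974]] 507.2875646390507
cradle 0.73 [344. 251.] (319, 229, 54, 43) 1352
block_center 0.75 [395. 214.] (387, 206, 21, 20) 235
block_center 0.68 [295. 242.] (290, 233, 13, 19) 181
block_center 0.61 [351. 245.] (344, 238, 12, 17) 151
keeper_l 0.58 [360. 243.] (354, 236, 15, 12) 123
keeper_l 0.42 [334. 249.] (329, 244, 18, 12) 141
keeper_r 0.58 [360. 243.] (354, 236, 15, 12) 123
keeper_r 0.42 [334. 249.] (329, 244, 18, 12) 141
holder 0.7 [233. 237.] (201, 213, 54, 44) 1227
bush_center 0.69 [225. 231.] (217, 223, 16, 15) 187
side [[0.507, 1.0, 0.831], [0.054, -0.787, -0.614]] 488.7435821560885
cradle 0.71 [311. 189.] (291, 165, 38, 43) 720
block_center 0.76 [311. 170.] (304, 160, 11, 23) 180
block_center 0.68 [350. 184.] (339, 163, 15, 35) 387
block_center 0.62 [301. 207.] (295, 190, 15, 35) 402
keeper_l 0.5 [312. 181.] (308, 178, 9, 9) 60
keeper_r 0.5 [312. 181.] (308, 178, 9, 9) 60
holder 0.59 [285. 264.] (261, 247, 51, 42) 1258
bush_center 0.68 [287. 245.] (280, 241, 15, 17) 202
bush_center 0.67 [309. 190.] (291, 165, 38, 42) 721
0.7 [ 0.28073821 -0.55839821  0.30392783] [9.73001961e-01 2.30796843e-01 1.56404488e-05 1.67833311e-05] 1.0009576098786892
```

View pics/top0.png

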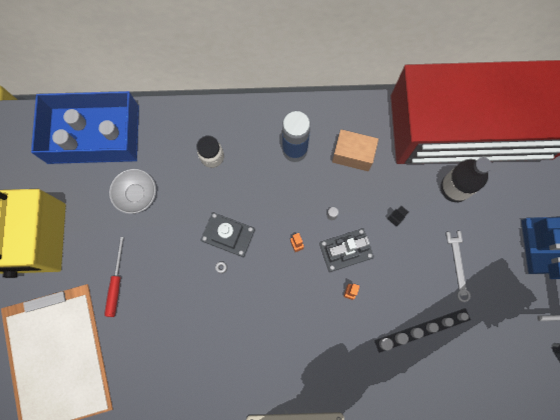

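View pics/side0.png

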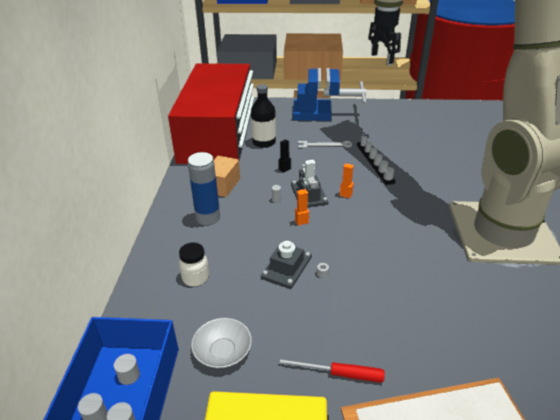

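Block-shaped things in the top view: black (397,215), orange (297,242), orange (352,290) and the bare metal one in the cradle (351,245). The metal one fits, as it stands between the keepers. I'll confirm it in an enlarged crop.

Run:
```python
from h import *
t=manip.camera("top"); s=manip.camera("side")
a=cv2.resize(t[218:283,305:385],None,fx=5,fy=5,interpolation=2)
b=cv2.resize(s[150:215,270:350],None,fx=5,fy=5,interpolation=2)
cv2.imwrite("pics/c1.png",np.hstack([a,b])[:, :800])
from scipy.optimize import least_squares
m=manip.masks_of("block_center","top"); m=[k for k in m if abs(k["centre"][0]-351)<5][0]
ms=manip.masks_of("block_center","side"); ms=[k for k in ms if abs(k["centre"][0]-311)<6][0]
print(m["centre"],ms["centre"])
# fit the outline of the visible cradle assembly: silhouette of boxes vs mask, top camera
M=np.zeros((420,560),bool)
for th in("cradle","keeper_l","keeper_r","block_center"):
    for k in manip.masks_of(th,"top"):
        if abs(k["centre"][0]-346)<20 and abs(k["centre"][1]-248)<15: M|=k["region"]
boxes=[(-.04,.04,-.06,.06,0,.012),(-.028,.028,-.052,.052,.012,.056),(-.01,.01,-.06,.06,.056,.066),(-.012,.012,-.008,.008,.066,.112)]
S=4;x0,y0=300,215
def sil(x,y,w):
    im=np.zeros((80*S,100*S),np.uint8);c,s_=np.cos(w),np.sin(w)
    for b in boxes:
        P=[proj("top",(x+c*p-s_*q,y+s_*p+c*q,r)) for p in b[:2] for q in b[2:4] for r in b[4:]]
        h=cv2.convexHull(np.round((np.array(P)-[x0,y0]+.5)*S).astype(np.int32)); cv2.fillConvexPoly(im,h,1)
    return im
big=cv2.resize(M[y0:y0+80,x0:x0+100].astype(np.uint8),None,fx=S,fy=S,interpolation=0)
from scipy.optimize import minimize
c0=at_z("top",(346,250),.02)
f=lambda p:np.sum(sil(p[0]*.01,p[1]*.01,p[2]*.1)!=big)/big.sum()
r=min((minimize(f,[c0[0]*100,c0[1]*100,w*10],method="Nelder-Mead",options=dict(initial_simplex=np.array([c0[0]*100,c0[1]*100,w*10])+np.array([[0,0,0],[1,0,0],[0,1,0],[0,0,1.5]]))) for w in(0,.2,.35)),key=lambda r:r.fun)
print("cradle",r.x[:2]/100,"yaw",r.x[2]/10,r.fun)
X,Y,W=r.x[0]/100,r.x[1]/100,r.x[2]/10
for n in("top","side"): print(n,[proj(n,(X,Y,z)).round(1).tolist() for z in(.012,.112)],[proj(n,(X+np.cos(W)*p-np.sin(W)*q,Y+np.sin(W)*p+np.cos(W)*q,0.012)).round(1).tolist() for p in(-.04,.04) for q in(-.06,.06)])
```

```text
[349.6, 289.8] [308.0, 170.5]Traceback (most recent call last):
  File "<stdin>", line 27, in <module>
  File "<stdin>", line 27, in <genexpr>
    res = _minimize_neldermead(fun, x0, args, callback, bounds=bounds,
                               **options)
    fxcc = func(xcc)
    fx = function(np.copy(x), *(wrapper_args + args))
  File "<stdin>", line 26, in <lambda>
  File "<stdin>", line 20, in sil
  File "h.py", line 10, in proj
    f,cx,cy,T=cal(n); p=T[:3,:3]@np.array(P)+T[:3,3]; return np.array([cx+f*p[0]/p[2],cy+f*p[1]/p[2]])
              ~~~^^^
  File "h.py", line 4, in cal
    c=manip.calibration(n); f=210/np.tan(np.radians(c["vfov"])/2); return f,c["cx"],c["cy"],np.array(c["camera_from_world"])
ValueError: time passes only in moves, steps and waits
```

View pics/c1.png

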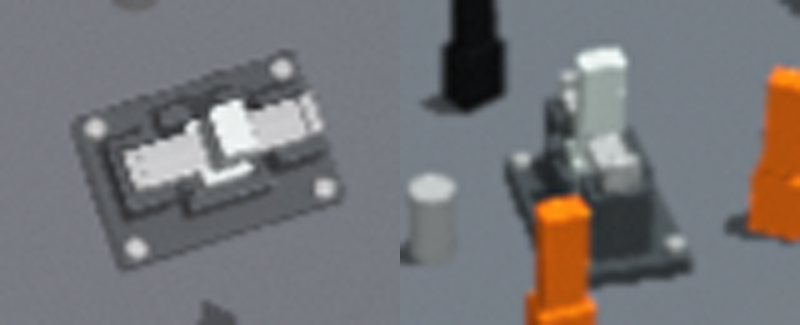

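The crop shows the metal block with two grey keepers on its shoulders. Its top face is at top (351.8,243.4) and side (310.4,161.4), and the base corners in the top view are about (320.6,242), (363.4,228), (374,257.6) and (329.4,271.6). The black and orange look-alikes stand outside the cradle.

```bash
python3 - <<'E'
import pickle
from workcell import manip
pickle.dump({n:manip.calibration(n) for n in("top","side")},open("cal.pkl","wb"))
s=open("h.py").read().replace('c=manip.calibration(n);','c=C[n];').replace('def cal','import pickle; C=pickle.load(open("cal.pkl","rb"))\ndef cal',1)
open("h.py","w").write(s)
E
python3 - <<'E'
from h import *
from scipy.spatial.transform import Rotation as Ro
c=[at_z("top",p,.012)[:2] for p in((320.6,242),(363.4,228),(374,257.6),(329.4,271.6))]
c=np.array(c); print(c.round(4),"sides",[np.linalg.norm(c[i]-c[i-1]).round(4) for i in range(4)],"mid",c.mean(0))
dy=(c[0]-c[1])+(c[3]-c[2]); dx=(c[0]-c[3])+(c[1]-c[2])
print("yaw",np.arctan2(-dy[0],dy[1]),np.arctan2(dx[1],dx[0]))
print("block top",at_z("top",(351.8,243.4),.112),at_z("side",(310.4,161.4),.112))
o1,d1=ray("top",(351.8,243.4));o2,d2=ray("side",(310.4,161.4))
s=np.linalg.lstsq(np.c_[d1,-d2],o2-o1,rcond=None)[0];print("tri",o1+d1*s[0],o2+d2*s[1])
for k,p,q in(("orange1",(297,238),.1),("orange2",(350,287),.1),("dsock",(333,212),.045),("black",(400,211),.1)): print(k,at_z("top",p,q))
o=manip.get_obs();print(o["clock"],Ro.from_quat(o["ee_rot"]).as_matrix().round(3).tolist(),o["joint_pos"])
E
```

```text
[[ 0.5245 -0.0791]
 [ 0.5575 -0.1902]
 [ 0.4807 -0.212 ]
 [ 0.4488 -0.0978]] sides [np.float64(0.078), np.float64(0.1159), np.float64(0.0798), np.float64(0.1186)] mid [ 0.50287912 -0.14479147]
yaw 0.28031601609125273 0.2592880759062567
block top [ 0.50272815 -0.14459312  0.112     ] [ 0.49909971 -0.14123765  0.112     ]
tri [ 0.50292913 -0.14476567  0.11073194] [ 0.49907953 -0.144318    0.11006088]
orange1 [ 0.52144212 -0.01709471  0.1       ]
orange2 [ 0.40260405 -0.13597267  0.1       ]
dsock [ 0.5943698  -0.11128981  0.045     ]
black [ 0.57967707 -0.26642171  0.1       ]
1.1 [[0.893, 0.449, 0.0], [0.449, -0.893, 0.0], [0.0, 0.0, -1.0]] [ 1.08237137  0.3322216  -0.06468634  1.46015155  0.02159948  1.34990972
 -0.0885373 ]
```

```bash
python3 -m jog '[{"grip":-0.3,"slide":[3.84,-2.7,0],"yaw":0},{"grip":-0.3,"slide":[3.84,-2.7,0],"yaw":0},{"grip":-0.3,"slide":[3.84,-2.7,0],"yaw":0},{"grip":-0.3,"slide":[3.84,-2.7,0],"yaw":0},{"grip":-0.3,"slide":[3.84,-2.7,0],"yaw":0},{"grip":-0.3,"slide":[3.84,-2.7,0],"yaw":0},{"grip":-0.3,"slide":[3.84,-2.7,0],"yaw":0},{"grip":-0.3,"slide":[3.84,-2.7,0],"yaw":0}]' 40
python3 -m jog '[{"grip":-0.3,"slide":[0,0,0],"yaw":-0.14},{"grip":-0.3,"slide":[0,0,0],"yaw":-0.14},{"grip":-0.3,"slide":[0,0,0],"yaw":-0.14},{"grip":-0.3,"slide":[0,0,0],"yaw":-0.14},{"grip":-0.3,"slide":[0,0,0],"yaw":-0.14},{"grip":-0.3,"slide":[0,0,0],"yaw":-0.14},{"grip":-0.3,"slide":[0,0,0],"yaw":-0.14},{"grip":-0.3,"slide":[0,0,0],"yaw":-0.14}]'
cat > st.py <<'E'
from h import *
from scipy.spatial.transform import Rotation as Ro
o=manip.get_obs();R=Ro.from_quat(o["ee_rot"]).as_matrix();p=o["position"]
y=np.arctan2(R[1,1],R[0,1]); print("t",o["clock"],"p",p.round(4),"yaw to go",-(0.27-y),"tilt",R[:,2].round(3),"j",o["joint_pos"].round(2))
g=np.array([.5025,-.1445,.148]);w=.27;Rt=np.array([[-np.sin(w),np.cos(w),0],[np.cos(w),np.sin(w),0],[0,0,-1.]]).T
print("to go, now axes cm",(R.T@(g-p)*100).round(2),"cradle-aligned axes",(Rt.T@(g-p)*100).round(2),"F",o["ft_force"].round(1),"M",o["torque"].round(2),"grip",round(o["grip_width"],3),o["grasp_force"])
E
python3 st.py
```

```text
clock: 1.9
position: [0.4587, -0.2257, 0.3042]
ee_rot: [0.973, 0.231, 0.0, 0.0]
ft_force: [0.7, 0.1, 1.2]
grip_width: 0.653
grasp_force: 0.0
clock: 2.7
position: [0.4582, -0.2274, 0.304]
ee_rot: [0.7, 0.714, -0.0, 0.0]
ft_force: [-0.2, -0.2, -0.2]
grip_width: 0.652
grasp_force: 0.0
t 2.7 p [ 0.4582 -0.2274  0.304 ] yaw to go -0.24917904939357 tilt [ 0. -0. -1.] j [ 0.74  0.11 -0.39  1.74  0.04  1.3   0.36]
to go, now axes cm [ 8.2  4.6 15.6] cradle-aligned axes [ 6.81  6.48 15.6 ] F [-0.2 -0.2 -0.2] M [-0.01  0.02 -0.04] grip 0.652 0.0
```

```bash
python3 -m jog '[{"grip":-0.3,"slide":[0,0,0],"yaw":-0.125},{"grip":-0.3,"slide":[0,0,0],"yaw":-0.125},{"grip":-0.3,"slide":[2.25,2.15,0],"yaw":0},{"grip":-0.3,"slide":[2.25,2.15,0],"yaw":0},{"grip":-0.3,"slide":[2.25,2.15,0],"yaw":0},{"grip":-0.3,"slide":[0,0,2.5],"yaw":0},{"grip":-0.3,"slide":[0,0,2.5],"yaw":0},{"grip":-0.3,"slide":[0,0,0],"yaw":0}]'
python3 st.py
python3 - <<'E'
from h import *
t=manip.camera("top"); s=manip.camera("side")
a=cv2.resize(t[200:300,300:400],None,fx=4,fy=4,interpolation=2)
b=cv2.resize(s[110:210,260:360],None,fx=4,fy=4,interpolation=2)
cv2.imwrite("pics/c2.png",np.hstack([a,b]))
E
```

```text
clock: 3.5
position: [0.5014, -0.1451, 0.2511]
ee_rot: [0.607, 0.794, -0.001, -0.002]
ft_force: [-0.5, 0.2, 1.0]
grip_width: 0.651
grasp_force: 0.0
t 3.5 p [ 0.5014 -0.1451  0.2511] yaw to go -0.004634039349546704 tilt [-0.005  0.001 -1.   ] j [ 0.63  0.18 -0.48  1.78  0.09  1.21  0.39]
to go, now axes cm [-0.    0.17 10.31] cradle-aligned axes [ 0.02  0.13 10.31] F [-0.5  0.2  1. ] M [ 0.01  0.06 -0.05] grip 0.651 0.0
```

View pics/c2.png

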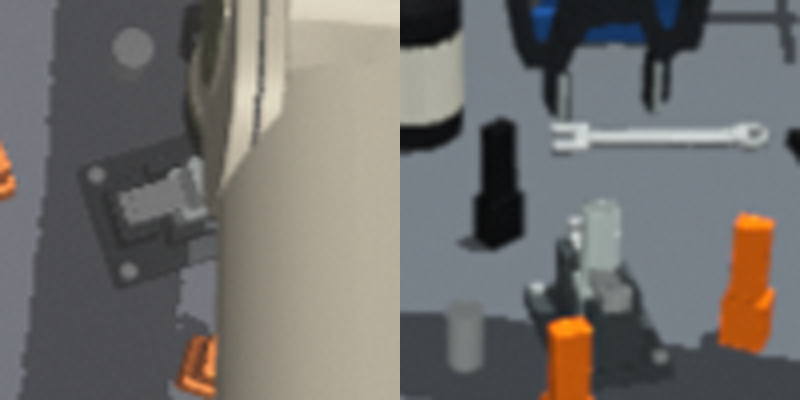

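The fingers straddle the block: in the side crop they are at columns 560 and 655, and the block is at 602. I'll go down slowly and grip.

```bash
python3 -m jog '[{"grip":-0.3,"slide":[0,0.1,2],"yaw":0},{"grip":-0.3,"slide":[0,0,2],"yaw":0},{"grip":-0.3,"slide":[0,0,1.5],"yaw":0},{"grip":-0.3,"slide":[0,0,1],"yaw":0},{"grip":-0.3,"slide":[0,0,0],"yaw":0}]'
python3 st.py
python3 -m jog '[{"grip":-0.3,"slide":[0,0,1.5],"yaw":0},{"grip":-0.3,"slide":[0,0,1.5],"yaw":0},{"grip":-0.3,"slide":[0,0,0.8],"yaw":0},{"grip":-0.3,"slide":[0,0,0],"yaw":0}]'
python3 st.py
```

```text
clock: 4.1
position: [0.5035, -0.1452, 0.1884]
ee_rot: [0.608, 0.794, -0.0, -0.001]
ft_force: [0.7, 0.3, 0.2]
grip_width: 0.649
grasp_force: 0.0
t 4.1 p [ 0.5035 -0.1452  0.1884] yaw to go -0.005148647598670342 tilt [-0.001  0.    -1.   ] j [ 0.62  0.25 -0.48  1.84  0.13  1.08  0.36]
to go, now axes cm [ 0.09 -0.07  4.04] cradle-aligned axes [ 0.09 -0.07  4.04] F [0.7 0.3 0.2] M [ 0.01 -0.    0.  ] grip 0.649 0.0
clock: 4.5
position: [0.503, -0.145, 0.1493]
ee_rot: [0.607, 0.794, -0.0, -0.001]
ft_force: [1.1, 0.2, 0.5]
grip_width: 0.647
grasp_force: 0.0
t 4.5 p [ 0.503  -0.145   0.1493] yaw to go -0.004871913403016348 tilt [-0.002  0.001 -1.   ] j [ 0.61  0.3  -0.47  1.88  0.16  1.    0.34]
to go, now axes cm [ 0.06 -0.03  0.13] cradle-aligned axes [ 0.06 -0.03  0.13] F [1.1 0.2 0.5] M [0.02 0.06 0.  ] grip 0.647 0.0
```

```bash
python3 -m jog '[{"grip":0,"slide":[0,0,0],"yaw":0},{"grip":0.3,"slide":[0,0,0],"yaw":0},{"grip":1,"slide":[0,0,0],"yaw":0},{"grip":1,"slide":[0,0,0],"yaw":0},{"grip":1,"slide":[0,0,0],"yaw":0},{"grip":1,"slide":[0,0,0],"yaw":0}]' 30
python3 st.py
```

```text
clock: 5.1
position: [0.5041, -0.1453, 0.1516]
ee_rot: [0.608, 0.794, 0.0, 0.001]
ft_force: [-0.9, 0.7, 6.4]
grip_width: 0.276
grasp_force: 30.5
t 5.1 p [ 0.5041 -0.1453  0.1516] yaw to go -0.0050858060313860864 tilt [ 0.001 -0.001 -1.   ] j [ 0.61  0.29 -0.47  1.88  0.16  1.    0.34]
to go, now axes cm [ 0.12 -0.13  0.36] cradle-aligned axes [ 0.12 -0.13  0.36] F [-0.9  0.7  6.4] M [ 0.02  0.15 -0.03] grip 0.276 30.459628701210022
```

```bash
python3 -m jog '[{"grip":1,"slide":[0.35,0,0],"yaw":0},{"grip":1,"slide":[0.35,0,-0.03],"yaw":0},{"grip":1,"slide":[0.35,0,-0.03],"yaw":0},{"grip":1,"slide":[0.35,0,0],"yaw":0},{"grip":1,"slide":[0,0,0],"yaw":0},{"grip":1,"slide":[0,0,0],"yaw":0}]'
python3 st.py
python3 - <<'E'
from h import *
s=manip.camera("side")
cv2.imwrite("pics/c3.png",cv2.resize(s[120:220,260:360],None,fx=6,fy=6,interpolation=2))
E
```

```text
clock: 5.7
position: [0.5006, -0.1331, 0.1521]
ee_rot: [0.608, 0.794, -0.0, 0.001]
ft_force: [0.7, -6.3, 3.0]
grip_width: 0.278
grasp_force: 29.8
t 5.7 p [ 0.5006 -0.1331  0.1521] yaw to go -0.006075465059264484 tilt [ 0.002 -0.002 -1.   ] j [ 0.6   0.28 -0.48  1.89  0.15  1.    0.31]
to go, now axes cm [-1.15 -0.11  0.41] cradle-aligned axes [-1.15 -0.12  0.41] F [ 0.7 -6.3  3. ] M [-1.37 -0.35  0.03] grip 0.278 29.795934855937958
```

View pics/c3.png

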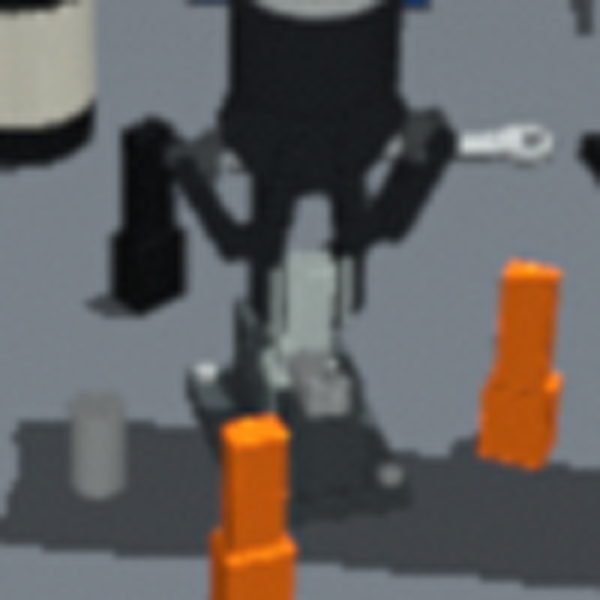

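The picture shows the block leaning toward the camera, with its top at crop (312,255) and the near keeper at about (325,385). The measured shift of 12.7 mm at about 86 mm height is a lean of about 0.15. I'll push a little more for margin, then rock the other way.

```bash
python3 -m jog '[{"grip":1,"slide":[0.15,0,0],"yaw":0},{"grip":1,"slide":[0.1,0,0],"yaw":0},{"grip":1,"slide":[0,0,0],"yaw":0}]'
python3 st.py
python3 -m jog '[{"grip":1,"slide":[-0.4,0,0],"yaw":0},{"grip":1,"slide":[-0.4,0,0.03],"yaw":0},{"grip":1,"slide":[-0.45,0,0.03],"yaw":0},{"grip":1,"slide":[-0.4,0,0],"yaw":0},{"grip":1,"slide":[0,0,0],"yaw":0}]'
python3 st.py
python3 -m jog '[{"grip":1,"slide":[-0.4,0,0],"yaw":0},{"grip":1,"slide":[-0.4,0,-0.03],"yaw":0},{"grip":1,"slide":[-0.4,0,-0.03],"yaw":0},{"grip":1,"slide":[-0.2,0,0],"yaw":0},{"grip":1,"slide":[0,0,0],"yaw":0},{"grip":1,"slide":[0,0,0],"yaw":0}]'
python3 st.py
```

```text
clock: 6.05
position: [0.4999, -0.1311, 0.1521]
ee_rot: [0.608, 0.794, -0.0, 0.002]
ft_force: [2.3, -7.3, 1.7]
grip_width: 0.277
grasp_force: 29.8
t 6.05 p [ 0.4999 -0.1311  0.1521] yaw to go -0.006354999074470902 tilt [ 0.002 -0.003 -1.   ] j [ 0.59  0.28 -0.48  1.9   0.15  1.    0.31]
to go, now axes cm [-1.36 -0.1   0.42] cradle-aligned axes [-1.36 -0.11  0.41] F [ 2.3 -7.3  1.7] M [-1.71 -0.49  0.05] grip 0.277 29.756488502025604
clock: 6.55
position: [0.5038, -0.1447, 0.1509]
ee_rot: [0.607, 0.794, 0.0, -0.0]
ft_force: [-0.4, 2.4, 3.4]
grip_width: 0.271
grasp_force: 30.7
t 6.55 p [ 0.5038 -0.1447  0.1509] yaw to go -0.0047424294643531595 tilt [-0.     0.001 -1.   ] j [ 0.61  0.3  -0.47  1.88  0.16  1.01  0.34]
to go, now axes cm [ 0.06 -0.12  0.29] cradle-aligned axes [ 0.06 -0.12  0.29] F [-0.4  2.4  3.4] M [ 0.67  0.13 -0.02] grip 0.271 30.65250813961029
clock: 7.15
position: [0.5073, -0.157, 0.1511]
ee_rot: [0.607, 0.795, 0.0, -0.001]
ft_force: [-0.7, 5.4, 0.9]
grip_width: 0.277
grasp_force: 31.0
t 7.15 p [ 0.5073 -0.157   0.1511] yaw to go -0.0035330433441951303 tilt [-0.001  0.002 -1.   ] j [ 0.62  0.31 -0.46  1.86  0.16  1.01  0.36]
to go, now axes cm [ 1.33 -0.13  0.31] cradle-aligned axes [ 1.33 -0.12  0.31] F [-0.7  5.4  0.9] M [1.58 0.14 0.07] grip 0.277 30.953900814056396
```

```bash
python3 -m jog '[{"grip":1,"slide":[-0.15,0,0],"yaw":0},{"grip":1,"slide":[-0.15,0,0],"yaw":0},{"grip":1,"slide":[0,0,0],"yaw":0},{"grip":1,"slide":[0,0,0],"yaw":0}]'
python3 st.py
python3 - <<'E'
from h import *
s=manip.camera("side")
cv2.imwrite("pics/c4.png",cv2.resize(s[150:210,275:335],None,fx=10,fy=10,interpolation=2))
for t in("keeper_l","block_center"):
  for m in manip.masks_of(t,"side"): print(t,m["conf"],m["centre"],cv2.boundingRect(m["region"].astype(np.uint8)))
w=.27
for v in(0,.006): print([proj("side",(.503-np.sin(w)*q+np.cos(w)*p,-.145+np.cos(w)*q+np.sin(w)*p,.066)).round(1).tolist() for q in(.0085+v,) for p in(-.01,.01)], proj("side",(.503-np.sin(w)*(.055+v),-.145+np.cos(w)*(.055+v),.074)).round(1))
E
```

```text
clock: 7.55
position: [0.508, -0.1596, 0.1511]
ee_rot: [0.607, 0.795, 0.001, -0.001]
ft_force: [-1.0, 7.5, 2.3]
grip_width: 0.275
grasp_force: 31.0
t 7.55 p [ 0.508  -0.1596  0.1511] yaw to go -0.0032682119343646066 tilt [-0.001  0.002 -1.   ] j [ 0.62  0.31 -0.46  1.86  0.16  1.01  0.36]
to go, now axes cm [ 1.6  -0.13  0.31] cradle-aligned axes [ 1.6  -0.13  0.31] F [-1.   7.5  2.3] M [1.82 0.27 0.03] grip 0.275 30.991544723510742
keeper_l 0.65 [345.5, 146.9] (318, 141, 34, 6)
keeper_l 0.43 [351.3, 371.0] (280, 359, 105, 24)
keeper_l 0.42 [314.5, 182.9] (308, 178, 11, 12)
block_center 0.75 [349.1, 181.0] (340, 165, 13, 33)
block_center 0.72 [302.3, 211.0] (295, 190, 14, 35)
block_center 0.66 [309.8, 170.8] (304, 157, 10, 27)
block_center 0.55 [280.7, 158.3] (279, 141, 12, 31)
[[312.8, 175.8], [305.9, 176.7]] [313.8 183.1]
[[313.4, 176.9], [306.4, 177.8]] [314.4 184.4]
```

View pics/c4.png

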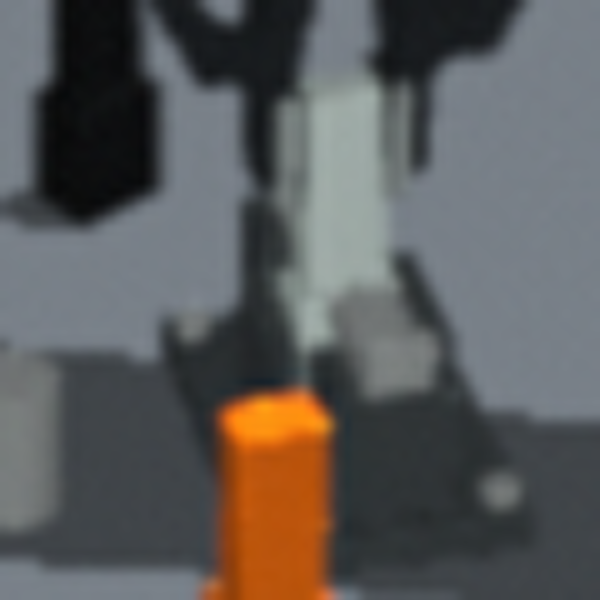

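The near keeper has clearly moved outward. Its centre went from row 181 to 183 and it now shows more of its length, with the shoulder visible behind it. I'll return upright, firm up the grip and start lifting gently.

```bash
python3 -m jog '[{"grip":1,"slide":[0.4,0,0],"yaw":0},{"grip":1,"slide":[0.4,0,0],"yaw":0},{"grip":1,"slide":[0.4,0,0],"yaw":0},{"grip":1,"slide":[0.3,0,0],"yaw":0},{"grip":1,"slide":[0,0,0],"yaw":0},{"grip":1,"slide":[0,0,0],"yaw":0}]' 60
python3 st.py
python3 -m jog '[{"grip":1,"slide":[0,0,-0.3],"yaw":0},{"grip":1,"slide":[0,0,-0.4],"yaw":0},{"grip":1,"slide":[0,0,-0.4],"yaw":0},{"grip":1,"slide":[0,0,0],"yaw":0}]'
python3 st.py
```

```text
clock: 8.3
position: [0.5044, -0.1484, 0.1518]
ee_rot: [0.608, 0.794, -0.0, 0.001]
ft_force: [1.9, -4.4, 0.2]
grip_width: 0.272
grasp_force: 59.9
t 8.3 p [ 0.5044 -0.1484  0.1518] yaw to go -0.00594640372095645 tilt [ 0.001 -0.002 -1.   ] j [ 0.61  0.3  -0.47  1.87  0.16  1.01  0.34]
to go, now axes cm [ 0.43 -0.08  0.38] cradle-aligned axes [ 0.43 -0.08  0.38] F [ 1.9 -4.4  0.2] M [-1.5  -0.47  0.1 ] grip 0.272 59.942697286605835
clock: 8.7
position: [0.5041, -0.1468, 0.1626]
ee_rot: [0.607, 0.794, 0.0, -0.0]
ft_force: [0.5, 0.3, -2.0]
grip_width: 0.272
grasp_force: 59.5
t 8.7 p [ 0.5041 -0.1468  0.1626] yaw to go -0.00496422429390786 tilt [-0.  0. -1.] j [ 0.61  0.28 -0.47  1.87  0.15  1.03  0.35]
to go, now axes cm [ 0.26 -0.1   1.46] cradle-aligned axes [ 0.26 -0.09  1.46] F [ 0.5  0.3 -2. ] M [ 0.   -0.03  0.02] grip 0.272 59.54127788543701
```

The block rises freely, with about 2 N of load, which is its own weight. I'll lift the rest of the way.

```bash
python3 -m jog '[{"grip":1,"slide":[0.1,0,-0.4],"yaw":0},{"grip":1,"slide":[0,0,-0.6],"yaw":0},{"grip":1,"slide":[0,0,-1],"yaw":0},{"grip":1,"slide":[0,0,-1.3],"yaw":0},{"grip":1,"slide":[0,0,-1.5],"yaw":0},{"grip":1,"slide":[0,0,-1.3],"yaw":0},{"grip":1,"slide":[0,0,-0.8],"yaw":0},{"grip":1,"slide":[0,0,0],"yaw":0}]'
python3 -m jog '[{"grip":1,"slide":[0,0,0],"yaw":0},{"grip":1,"slide":[0,0,0],"yaw":0},{"grip":1,"slide":[0,0,0],"yaw":0}]'
python3 st.py
python3 - <<'E'
from h import *
s=manip.camera("side")
cv2.imwrite("pics/c5.png",cv2.resize(s[130:210,270:350],None,fx=7,fy=7,interpolation=2))
E
```

```text
clock: 9.5
position: [0.5046, -0.1461, 0.2331]
ee_rot: [0.607, 0.794, 0.0, 0.001]
ft_force: [-0.1, -0.3, -1.9]
grip_width: 0.272
grasp_force: 59.6
clock: 9.8
position: [0.5037, -0.146, 0.2309]
ee_rot: [0.607, 0.794, -0.0, -0.0]
ft_force: [0.4, 0.2, -2.9]
grip_width: 0.271
grasp_force: 59.6
t 9.8 p [ 0.5037 -0.146   0.2309] yaw to go -0.0049207753371802165 tilt [-0.001  0.    -1.   ] j [ 0.63  0.2  -0.48  1.8   0.1   1.16  0.38]
to go, now axes cm [ 0.18 -0.07  8.29] cradle-aligned axes [ 0.18 -0.08  8.29] F [ 0.4  0.2 -2.9] M [-0.07 -0.08 -0.01] grip 0.271 59.62377727031708
```

View pics/c5.png

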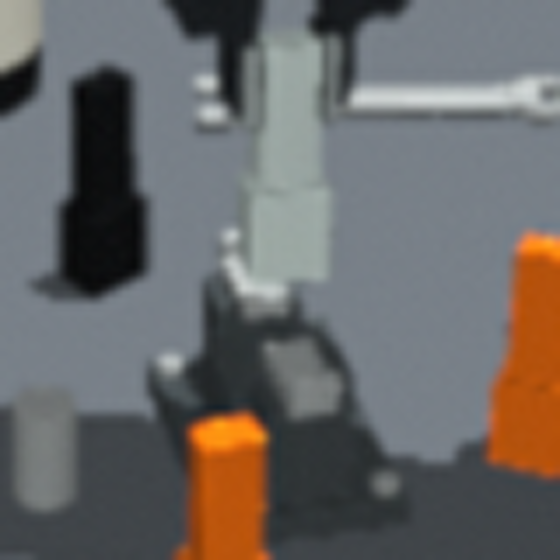

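The block hangs upright above the cradle, with its foot at crop (288,275) and both keepers visible below. I'll check the far keeper's rib, seen at full-picture (302.5,163.5), against projection.

Run:
```python
from h import *
w=.27;P=lambda q,z,p=0:proj("side",(.503-np.sin(w)*q+np.cos(w)*p,-.145+np.cos(w)*q+np.sin(w)*p,z)).round(1).tolist()
for v in(0,.004,.008):
  print(v,"far tip top/bottom",P(-.0085-v,.066),P(-.0085-v,.056),"near tip top",P(.0085+v,.066))
s=manip.camera("side").astype(int).sum(2)//3
print(s[162:184,304:316])
```

```text
0 far tip top/bottom [307.8, 172.9] [307.7, 175.9] near tip top [309.4, 176.2]
0.004 far tip top/bottom [307.5, 172.2] [307.4, 175.1] near tip top [309.7, 177.0]
0.008 far tip top/bottom [307.1, 171.4] [307.0, 174.4] near tip top [310.1, 177.8]
[[124 131 162 163 161 163 161 162 161 162 162 163]
 [138 132 162 163 163 163 161 161 161 161 163 163]
 [126 131 163 163 162 162 162 160 161 162 162 162]
 [120 131 163 163 162 162 162 162 161 161 161 162]
 [135 134 163 163 162 162 161 162 161 161 161 161]
 [162 140 163 164 162 163 161 162 162 161 161 160]
 [187 154 163 162 160 162 162 163 162 163 164 164]
 [195 176 172 165 164 165 160 155 155 159 167 163]
 [197 200 191 183 182 180 160 131 125 134 140 139]
 [185 196 194 194 198 193 174 127 112 124 129 128]
 [126 142 148 160 176 169 145 109  97 119 128 128]
 [ 90 119 126 131 137 135 121  89  80 109 127 129]
 [ 80 114 120 118 114 115 111  78  69 103 123 125]
 [ 67  87  91  81  71  73  71  58  62  89 109 107]
 [ 54  59  59  55  51  50  51  50  54  64  80  87]
 [ 50  51  50  49  50  48  50  52  58  62  62  67]
 [ 50  50  52  60  76  69  66  74  85  91  82  69]
 [ 50  51  55  81 118 112 104 108 109 110 100  71]
 [ 49  51  54  76 109 116 115 116 117 114 107  83]
 [ 49  50  54  67  94 111 115 115 116 115 111  98]
 [ 48  51  51  63  87 103 113 115 116 114 113 106]
 [ 49  50  52  55  74  94 111 117 117 119 117 113]]
```

The tip gap is about 6 rows, against 3.3 predicted with both keepers unmoved and 6.4 with both pushed back 8 mm. Both are well back, so I'm handing in.

```bash
python3 -c "
from workcell import manip
print(manip.hand_in())"
```

```text
the job is handed in; nothing more can be done
None
```

The job is handed in, with no verdict returned: I rocked the block both ways until both keepers were about 7–8 mm back (estimated from the side picture), then lifted it out, and the gripper holds it upright above its socket with its foot about 25 mm clear of the keepers.

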